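# Put the reagents and tips back in their colour-coded holders

## Robot

A 6-joint arm with a two-finger parallel gripper is mounted at the origin on the work surface. World frame = base frame: x ahead of the robot, y to its left, z up, the work surface at z = 0. Lengths are in m, angles in rad, forces in N, time in s.
With the tool pointing down it reaches from about 0.3 to 0.875 m from the base axis. Payload 6.4 kg.
Tool frame: the origin (TCP) lies between the finger pads; the fingertips stand 11 mm ahead of it and the grasp point (between the pads) lies 8 mm behind it (ctrl.tcp_to_tips is the distance from the TCP to the fingertips, in m); x points along the fingers, z is the direction in which the jaws open and shut, and the axes are right-handed (so a half turn about x gives the same grasp; the last joint's range is limited). The gripper opens to 85 mm and grips with 20 to 120 N. Pads are 22 mm wide; open, the fingers measure 114 mm over their backs; the gripper's body (76 mm by 85 mm) begins 54 mm behind the grasp point. The pads swing forward as they close: fully open they stand 13 mm farther back than shut.
Start: joints at [0.984, 0.181, 1.607, -0, 1.354, -0.206], TCP at [0.214, 0.534, 0.242] pointing down, gripper open.
Joint ranges: [-2.99, 2.99], [-0.89, 2.07], [0.3, 2.58], [-1.14, 4.28], [0, 2.63], [-3.12, 3.12]. Speed limits (rad/s): [2.57, 2.57, 3.01, 3.14, 3.14, 3.14].

## Interface

Orientations are given as a unit quaternion [w, x, y, z].
In Python, from bench import ctrl, eyes, hand_in gives the robot as it stands. The module is installed in compiled form; this text tells all that it offers.
- The arm moves only by the tool step_arm, never from a script. Its arguments are lists of equal length, an entry for each row: "xyz": the shift along the world's x, y, z in mm, a list of three; "spin": the turn about the world's z in rad; "fingers": the opening in per cent of the stroke, from 0 (shut) to 100 (fully open). A call has 1 to 10 rows; each row is the pose to reach, as a shift and turn from the pose commanded when the call began; what a row does not reach only later rows make up. A row lasts 1/10 s, in which the tool goes at most 50 mm and 8.59 degrees, less where a joint would pass 70% of its speed; a pose out of reach is approached as far as the arm can. A call with a gripper value outside its range is refused whole. The fingers move at their own pace and stop on an object; the grip force is fixed at half the most. Time passes only in rows, so rows that repeat a pose let the fingers close. It gives the time, the measured TCP pose, the force and the opening at its end, in the units of the state.
- ctrl.get_obs(): the state, without advancing time (a new reading comes with each control period).
- eyes.camera(name): name is "side" or "top" or "wrist"; returns the picture (480x640x3 uint8, red, green, blue); there is no depth.
- eyes.camera_model(name): a dict with "vertical_fov" (degrees; the focal length in pixels is half the picture's height over the tangent of half this angle, whatever the lens; pixels are square), "cx", "cy" (the principal point, pixels), "dist_coeffs" ([k1, k2, p1, p2, k3] as OpenCV has them; the pictures are not rectified), "pose" (4x4, takes a point from camera to world coordinates); the wrist camera has in their place "tool_from_camera" (4x4, takes a point from camera to tool coordinates, whose origin is the TCP and whose axes are the tool frame's). Camera axes: x right, y up, looking along -z (the intrinsics and any distortion apply to the point x, -y, -z); pixel columns grow to the right and rows downward; lengths in m; the calibration is good to about 2 mm. A picture is of the moment at which its call begins: read the wrist's pose just before it. camera_model takes no time and is no camera call.
- hand_in(): hands the job in, once; it reports no verdict.
The state is a dict: "time_s": time; "q": joint angles; "dq": joint speeds; "joint_efforts": joint torques, N m; "eef_pos": TCP position; "eef_rot": TCP orientation; "wrist_force": force on the tool from outside, world axes, zero at the start; "torque": the same for the moment, N m; "opening": opening from 0.0 (shut) to 1.0 (fully open).
Only numpy, scipy, OpenCV 4.12 (cv2) and the standard library are available. Lean on these libraries where they do the work, as an engineer would, in place of code of your own. Each camera call takes 0.05 s, during which the arm holds its last target.

## Task

Set up the bench for the next run: stand each reagent bottle in the round holder of its own cap's colour and seat the yellow tip rack in the yellow tray, long side along long side. Two bottles were put back in the wrong holders, so free each holder before filling it. Keep everything upright, set things down rather than drop them, and leave the white-capped bottle where it stands.

Things in the scene. Friction and masses are not known exactly. Their poses are not given: they have to be found in the camera images.
- purple_bottle: Loose upright reagent bottle, frosted grey-white plastic, with a ribbed round purple screw cap and a label band of the same colour. Body 56 mm diameter up to 60 mm height, then tapering to a 28 mm neck; cap 36 mm diameter, from 84 to 112 mm above the underside (total height 112 mm). About 0.11 to 0.22 kg. Origin: centre of the underside; z up along the bottle; round, so yaw has no meaning. It starts standing in the orange holder, the wrong one.
- orange_bottle: Loose upright reagent bottle, frosted grey-white plastic, with a ribbed round orange screw cap and a label band of the same colour. Body 56 mm diameter up to 60 mm height, then tapering to a 28 mm neck; cap 36 mm diameter, from 84 to 112 mm above the underside (total height 112 mm). About 0.11 to 0.22 kg. Origin: centre of the underside; z up along the bottle; round, so yaw has no meaning. It starts standing in the teal holder, the wrong one.
- teal_bottle: Loose upright reagent bottle, frosted grey-white plastic, with a ribbed round teal screw cap and a label band of the same colour. Body 56 mm diameter up to 60 mm height, then tapering to a 28 mm neck; cap 36 mm diameter, from 84 to 112 mm above the underside (total height 112 mm). About 0.11 to 0.22 kg. Origin: centre of the underside; z up along the bottle; round, so yaw has no meaning. It starts standing on the open table.
- tip_rack: Loose yellow pipette-tip rack, a solid block 80 mm (x) by 50 mm (y) by 44 mm high, topped with pale tip ends that rise to 50 mm (these are only visual). About 0.10 to 0.20 kg. It starts on the open table. Origin: centre of the underside; x along its long side, z up.
- purple_holder: Fixed purple round holder for the purple-capped bottle: a shallow cup, outer diameter 92 mm, inner diameter 76 mm, rim 14 mm above the table, inner floor 4 mm above the table, with a black dot at the middle of the floor. Origin: centre of its underside, on the table; z up. It starts empty.
- orange_holder: Fixed orange round holder for the orange-capped bottle: a shallow cup, outer diameter 92 mm, inner diameter 76 mm, rim 14 mm above the table, inner floor 4 mm above the table, with a black dot at the middle of the floor. Origin: centre of its underside, on the table; z up. At the start the purple bottle stands in it.
- teal_holder: Fixed teal round holder for the teal-capped bottle: a shallow cup, outer diameter 92 mm, inner diameter 76 mm, rim 14 mm above the table, inner floor 4 mm above the table, with a black dot at the middle of the floor. Origin: centre of its underside, on the table; z up. At the start the orange bottle stands in it.
- tip_nest: Fixed yellow rectangular tray for the tip rack, empty at the start: outside 112 mm (x) by 82 mm (y), inside 100 by 70 mm, rim 12 mm above the table, inner floor 4 mm above the table. Origin: centre of its underside, on the table; x along its long side, z up.
- white_bottle: Bystander bottle of the same size and shape as the others but with a white cap and no label band, standing on the open table; it is to be left alone. Origin: centre of the underside; z up.
There are look-alikes about, which are no part of the job. What is shaped like the orange_bottle but black or green is not meant.

How it is judged:
At the end, for the whole second after the job is handed in: Each coloured bottle upright (0.08 rad) on the floor of its colour's holder, the tip rack flat on the floor of the tray with long sides within 0.3 rad, within 13 mm (rack 16 mm) of centre, released and at rest; white-capped bottle upright, within 20 mm of its start (horizontal distance between purple_bottle and purple_holder below 0.013 m and z of purple_bottle in the frame of purple_holder between 0.001 and 0.008 m and angle between each of purple_bottle, orange_bottle, teal_bottle, tip_rack's own z axis and vertical below 0.08 rad and linear speed of each of purple_bottle, orange_bottle, teal_bottle, tip_rack below 0.02 m/s and contact force between each of purple_bottle, orange_bottle, teal_bottle, tip_rack and the fingers below 0.1 N and horizontal distance between orange_bottle and orange_holder below 0.013 m and z of orange_bottle in the frame of orange_holder between 0.001 and 0.008 m and horizontal distance between teal_bottle and teal_holder below 0.013 m and z of teal_bottle in the frame of teal_holder between 0.001 and 0.008 m and horizontal distance between tip_rack and tip_nest below 0.016 m and z of tip_rack in the frame of tip_nest between 0.001 and 0.008 m and angle between the x axis of tip_rack and the x axis of tip_nest, either way round below 0.3 rad and distance of white_bottle from where it was at the start of the episode below 0.02 m and angle between white_bottle's own z axis and vertical below 0.1 rad); the robot touches nothing.
It fails at once if the white-capped bottle is shoved or knocked over (distance of white_bottle from where it was at the start of the episode above 0.03 m or angle between white_bottle's own z axis and vertical above 0.5 rad).
It fails at once if a bottle or the tip rack is tipped over (angle between any of purple_bottle, orange_bottle, teal_bottle, tip_rack's own z axis and vertical above 0.7 rad).
It fails at once if a bottle or the tip rack is dropped: let go in the air and falling faster than 0.7 m/s, more than 30 mm above the table ((height (world z) of purple_bottle above 0.03 m and linear speed of purple_bottle above 0.7 m/s and contact force between purple_bottle and the fingers below 0.01 N) or (height (world z) of orange_bottle above 0.03 m and linear speed of orange_bottle above 0.7 m/s and contact force between orange_bottle and the fingers below 0.01 N) or (height (world z) of teal_bottle above 0.03 m and linear speed of teal_bottle above 0.7 m/s and contact force between teal_bottle and the fingers below 0.01 N) or (height (world z) of tip_rack above 0.03 m and linear speed of tip_rack above 0.7 m/s and contact force between tip_rack and the fingers below 0.01 N)).
It also fails if it takes over 115 s, if anything falls off the work surface, if the arm or the gripper's body presses on something with over 40 N, if the wrist force passes 120 N, or if a joint passes its speed limit or range.

## Working session

There is one attempt and no reset: what is moved stays moved. The work goes in short steps, Python scripts to look and compute and a tool call to move; the robot and the scene stay as the last step left them, time stands still between calls to the robot, and variables do not carry over. Pictures are saved under pics/ and viewed, and the job is handed in when it is done.

Besides the shell and the picture viewer there is one more tool, called by a JSON object that holds its "name" and its "arguments", one argument or row to a line. step_arm: Moves the arm, as the interface text tells. Its arguments: {"type":"object","properties":{"xyz":{"type":"array"},"spin":{"type":"array"},"fingers":{"type":"array"}},"required":["xyz","spin","fingers"]}

```bash
mkdir -p pics; cat > h.py <<'E'
import numpy as np, cv2
from bench import ctrl, eyes
def snap(n,f):
    im=eyes.camera(n); cv2.imwrite(f'pics/{f}.png',im[:,:,::-1]); return im
def K(m):
    f=240/np.tan(np.radians(m['vertical_fov'])/2)
    return np.array([[f,0,m['cx']],[0,f,m['cy']],[0,0,1.]]),np.array(m['dist_coeffs'],float)
def pose(n,obs=None):
    m=eyes.camera_model(n)
    if n!='wrist': return m,np.array(m['pose'])
    from scipy.spatial.transform import Rotation as R
    T=np.eye(4);w,x,y,z=obs['eef_rot'];T[:3,:3]=R.from_quat([x,y,z,w]).as_matrix();T[:3,3]=obs['eef_pos']
    return m,T@np.array(m['tool_from_camera'])
def ray(n,uv,obs=None):
    m,T=pose(n,obs);k,d=K(m)
    p=cv2.undistortPoints(np.array(uv,float).reshape(-1,1,2),k,d).reshape(-1,2)
    D=np.c_[p[:,0],-p[:,1],-np.ones(len(p))]@T[:3,:3].T
    return T[:3,3],D
def plane(n,uv,z,obs=None):
    o,D=ray(n,uv,obs); return o+D*((z-o[2])/D[:,2])[:,None]
def proj(n,P,obs=None):
    m,T=pose(n,obs);k,d=K(m)
    c=(np.atleast_2d(P)-T[:3,3])@T[:3,:3]
    c=c*[1,-1,-1]
    return cv2.projectPoints(c.reshape(-1,1,3),np.zeros(3),np.zeros(3),k,d)[0].reshape(-1,2)
E
python3 - <<'E'
from h import *
print(ctrl.get_obs())
for n in('top','side','wrist'):
    m=eyes.camera_model(n);print(n,m);snap(n,n+'0')
E
```

```text
{'time_s': 0.0, 'q': array([ 9.83676923e-01,  1.81509530e-01,  1.60799661e+00, -1.05472476e-05,
        1.35375656e+00, -2.06288148e-01]), 'dq': array([ 0.00050934,  0.0009106 ,  0.00130973, -0.00117673,  0.001528  ,
       -0.00040564]), 'joint_efforts': array([-7.75508415e-04, -4.44880700e+01, -3.51330078e+01, -3.63065274e-04,
        9.18249803e-03, -8.94186570e-06]), 'eef_pos': array([0.21341293, 0.53337583, 0.24140734]), 'eef_rot': array([ 0.58505066, -0.39655698,  0.58614071,  0.39610271]), 'wrist_force': array([ 0.31744767, -0.00276003,  0.48145855]), 'torque': array([0.02496853, 0.0577364 , 0.02444888]), 'opening': 0.9977486387379858}
top {'vertical_fov': 54.07310389423975, 'cx': 318.9962195601348, 'cy': 244.51719374910684, 'dist_coeffs': array([-0.05281805,  0.        ,  0.        ,  0.        ,  0.        ]), 'pose': array([[ 0.02760521,  0.99433828, -0.10261256,  0.42288415],
       [-0.99954487,  0.02620805, -0.01493948, -0.04757514],
       [-0.01216562,  0.10297826,  0.99460921,  1.06486022],
       [ 0.        ,  0.        ,  0.        ,  1.        ]])}
side {'vertical
[... 262 characters left out ...]
3925 , -0.62359934, -0.89810661],
       [-0.01793621,  0.75874474,  0.65114109,  0.94239926],
       [ 0.        ,  0.        ,  0.        ,  1.        ]])}
wrist {'vertical_fov': 70.29443417635832, 'cx': 320.1080698247913, 'cy': 245.4544566023427, 'dist_coeffs': array([-0.05628596,  0.        ,  0.        ,  0.        ,  0.        ]), 'tool_from_camera': array([[ 1.20899138e-03,  2.84694425e-01, -9.58617558e-01,
        -1.31218005e-01],
       [ 3.77325965e-04,  9.58618060e-01,  2.84695051e-01,
         7.16247465e-02],
       [ 9.99999198e-01, -7.05905157e-04,  1.05153837e-03,
         1.11133949e-03],
       [ 0.00000000e+00,  0.00000000e+00,  0.00000000e+00,
         1.00000000e+00]])}
```

View pics/top0.png

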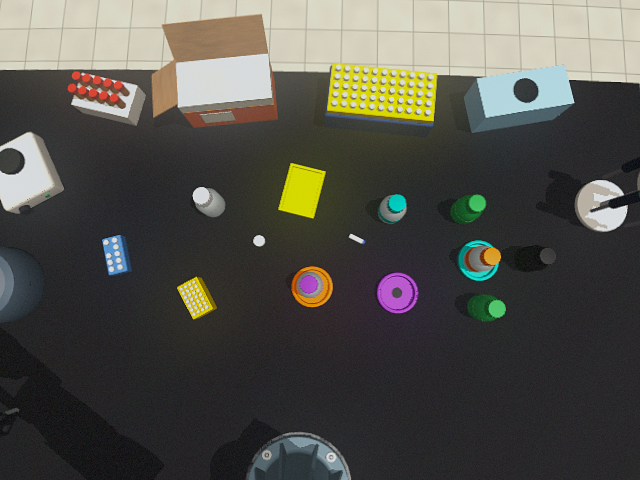

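View pics/side0.png

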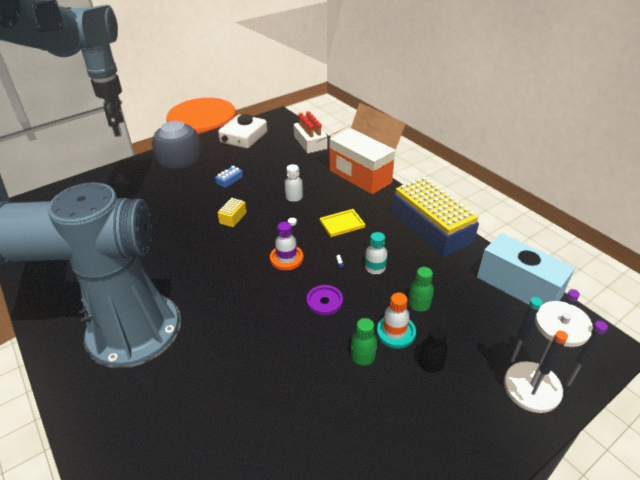

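The top view shows these candidates:

| Wanted | Pixel (top view) | Could be taken for it |
|---|---|---|
| Orange-capped bottle | (491,257), in the teal cup | black (547,257), green (477,203), green (497,309) |
| Purple-capped bottle | (309,285), in the orange cup | – |
| Teal-capped bottle | (397,202) | – |
| Tip rack, small yellow | (196,298) | big yellow rack (382,93), small blue rack (116,255) |
| Tray | (302,190) | – |
| White-capped bottle, leave alone | (205,195) | – |

The side view also has a stand at (560,350) carrying coloured tips, which is not part of the job. Next I'll measure positions by colour.

```bash
cat > meas.py <<'E'
from h import *
top=cv2.imread('pics/top0.png');side=cv2.imread('pics/side0.png')
def blobs(im,lo,hi,roi,minA=30):
    h=cv2.cvtColor(im,cv2.COLOR_BGR2HSV);m=cv2.inRange(h,lo,hi)
    r=np.zeros_like(m);x0,y0,x1,y1=roi;r[y0:y1,x0:x1]=m[y0:y1,x0:x1]
    c,_=cv2.findContours(r,cv2.RETR_EXTERNAL,cv2.CHAIN_APPROX_NONE)
    return sorted([k for k in c if cv2.contourArea(k)>minA],key=cv2.contourArea,reverse=True)
C=dict(purple=((130,80,60),(160,255,255)),orange=((5,150,100),(18,255,255)),teal=((82,120,80),(97,255,255)),yellow=((22,120,80),(34,255,255)),green=((45,100,40),(75,255,255)))
if __name__=='__main__':
  for n,im,roi in(('top',top,(150,150,530,340)),('side',side,(200,150,460,380))):
    for c,(lo,hi) in C.items():
      for k in blobs(im,lo,hi,roi):
        (x,y),(a,b),t=cv2.minAreaRect(k);e=cv2.fitEllipse(k) if len(k)>5 else None
        print(n,c,cv2.contourArea(k),'rect',np.round([x,y,a,b,t],1),'ell',np.round(np.r_[e[0],e[1],e[2]],1))
E
python3 meas.py
python3 - <<'E'
import cv2,numpy as np
t=cv2.imread('pics/top0.png')
cv2.imwrite('pics/crop1.png',cv2.resize(t[150:340,360:560],None,fx=3,fy=3,interpolation=2))
cv2.imwrite('pics/crop2.png',cv2.resize(t[150:340,160:360],None,fx=3,fy=3,interpolation=2))
E
```

```text
top purple 1334.5 rect [397.5 292.5  41.   41.   90. ] ell [397.3 292.5  40.9  41.5 121.2]
top purple 226.0 rect [308.5 284.   17.4  17.4  71.6] ell [308.4 283.9  17.   17.2 134.4]
top orange 1037.5 rect [309.5 286.5  38.2  38.2  45. ] ell [310.1 286.   37.6  37.8  10.1]
top orange 46.5 rect [483.8 255.6   8.3  16.5   7.6] ell [487.4 255.7  13.2  15.9  38.9]
top orange 44.0 rect [470.1 259.5  22.3   9.   82.2] ell [476.3 258.7  19.9  23.  178.8]
top teal 477.5 rect [477.  260.5  40.8  38.3  73.6] ell [478.4 259.8  37.3  38.4  97.6]
top teal 230.0 rect [396.5 202.7  17.2  18.3  33.7] ell [396.6 202.7  16.9  18.2  56.4]
top yellow 1761.5 rect [301.6 190.3  37.3  49.5  14.5] ell [301.7 190.4  42.1  58.5  15.4]
top yellow 978.0 rect [196.4 297.3  38.5  27.3  63.4] ell [196.3 297.3  30.4  44.2 150.3]
top green 778.0 rect [486.  307.5  27.   38.   90. ] ell [485.6 307.4  25.8  38.6  95.9]
top green 753.0 rect [468.  208.   25.9  37.6  63.4] ell [467.6 208.4  25.4  38.   61. ]
side purple 892.0 rect [324.5 299.5  31.   37.   90. ] ell [324.4 299.2  30.6  37.1  90.3]
side purple 183.0 rect [
[... 542 characters left out ...]
t [395.8 333.5  38.8  29.1   4.1] ell [396.  330.6  32.4  36.7 110.9]
side teal 188.0 rect [377.5 239.5  15.   15.   90. ] ell [377.2 239.5  15.   16.2   0.7]
side teal 103.5 rect [375.8 263.8  20.1  10.6   2.9] ell [375.6 262.5  13.3  19.   92.5]
side yellow 976.5 rect [432.3 201.9  75.6  31.7  38.7] ell [431.9 205.1  29.9  63.5 125.2]
side yellow 791.0 rect [342.3 222.1  22.4  43.3  74.7] ell [341.9 222.2  23.8  46.2  80.7]
side yellow 358.5 rect [233.1 215.7  20.5  30.8  69.4] ell [231.8 214.3  19.7  30.9  58.5]
side green 955.0 rect [363.5 341.   25.   48.    0. ] ell [363.7 342.8  25.1  49.8   3.6]
side green 834.0 rect [421.3 288.4  24.2  45.5   4.8] ell [421.4 290.3  23.2  47.5   9.3]
```

View pics/crop1.png

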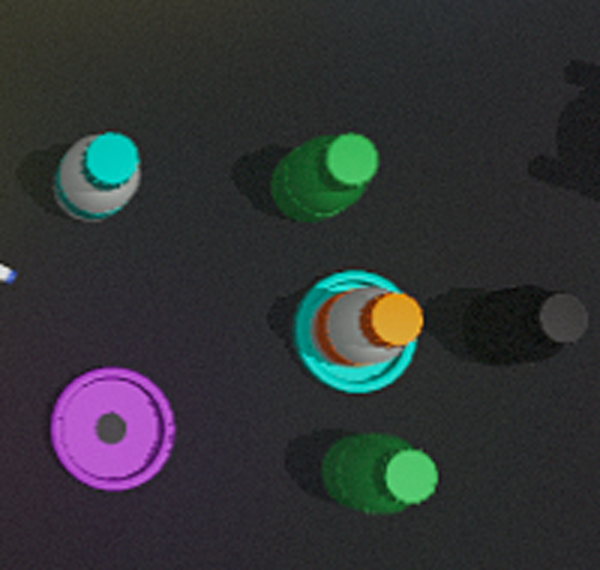

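View pics/crop2.png

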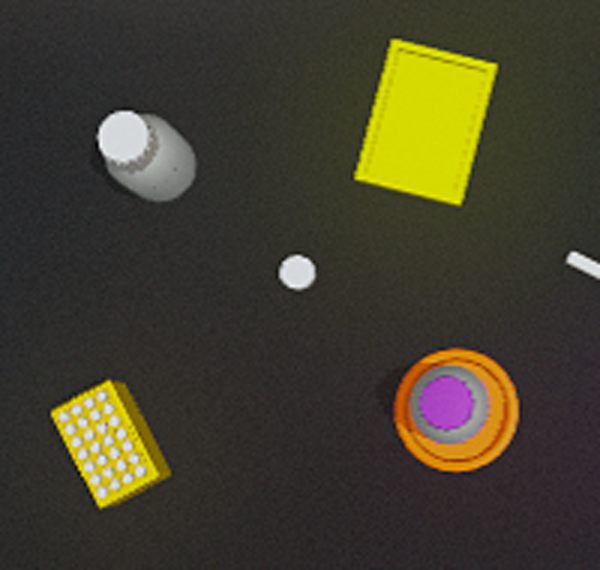

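```bash
python3 - <<'E'
from h import *
def c1(x,y):return(360+x/3-.33,150+y/3-.33)
def c2(x,y):return(160+x/3-.33,150+y/3-.33)
for n,p,z in(('teal b',c1(112,159),.112),('orange b',c1(397,320),.116),('green1',c1(352,159),.112),('green2',c1(411,475),.112),('black',c1(563,318),.112),('purple b',c2(447,402),.116),('white',c2(124,137),.112),
 ('purple H',c1(112,428),.014),('teal H',c1(357,331),.014),('orange H',c2(457,410),.014),('purpleH dot',c1(111,428),.004)):
    print(n,np.round(plane('top',[p],z)[0]*1000,1))
R=plane('top',[c2(52,410),c2(112,380),c2(100,507)],.044);print('rack',np.round(R*1000,1),np.linalg.norm(R[1]-R[0]),np.linalg.norm(R[2]-R[0]))
T=plane('top',[c2(392,39),c2(497,64),c2(461,205),c2(355,179)],.012);print('tray',np.round(T*1000,1),T.mean(0),[np.linalg.norm(T[i]-T[i-1]) for i in range(4)])
d=T[3]-T[0];print('tray long ang',np.arctan2(d[1],d[0]));d=R[2]-R[0];print('rack long ang',np.arctan2(d[1],d[0]),(R[1]+R[2])/2)
# side cross check cap tops
from scipy.spatial.transform import Rotation
o=ctrl.get_obs();w,x,y,z=o['eef_rot'];print(Rotation.from_quat([x,y,z,w]).as_matrix().round(3))
for n,P in(('purple',plane('top',[c2(447,402)],.116)),('orange',plane('top',[c1(397,320)],.116)),('teal',plane('top',[c1(112,159)],.112))):print(n,proj('side',P))
E
```

```text
teal b [ 611.9 -191.2  112. ]
orange b [ 505.9 -384.9  116. ]
green1 [ 616.4 -356.4  112. ]
green2 [ 401.9 -395.1  112. ]
black [ 510.6 -501.   112. ]
purple b [441.  -14.7 116. ]
white [617.3 214.2 112. ]
purple H [ 429.  -208.1   14. ]
teal H [ 505.8 -390.9   14. ]
orange H [437.3 -18.8  14. ]
purpleH dot [ 429.1 -208.9    4. ]
rack [[428.3 275.   44. ]
 [451.4 232.   44. ]
 [359.6 236.1  44. ]] 0.048762866518719104 0.07894812347999562
tray [[718.8  39.3  12. ]
 [701.1 -41.6  12. ]
 [591.5 -17.3  12. ]
 [609.4  63.6  12. ]] [0.65520787 0.01100266 0.012     ] [np.float64(0.11206904666361846), np.float64(0.08282402788265575), np.float64(0.11226528088619266), np.float64(0.08282234800122423)]
tray long ang 2.923179039191874
rack long ang -2.6261241216221 [0.40552383 0.2340295  0.044     ]
[[-0.001 -0.928  0.372]
 [-0.001  0.372  0.928]
 [-1.     0.    -0.001]]
purple [[284.13197658 226.23093686]]
orange [[398.17135245 298.94381159]]
teal [[377.10448888 236.91551851]]
```

```bash
python3 - <<'E'
import cv2
t=cv2.imread('pics/side0.png')
cv2.imwrite('pics/crop3.png',cv2.resize(t[210:390,260:460],None,fx=3,fy=3,interpolation=2))
E
```

```text
(no output)
```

View pics/crop3.png

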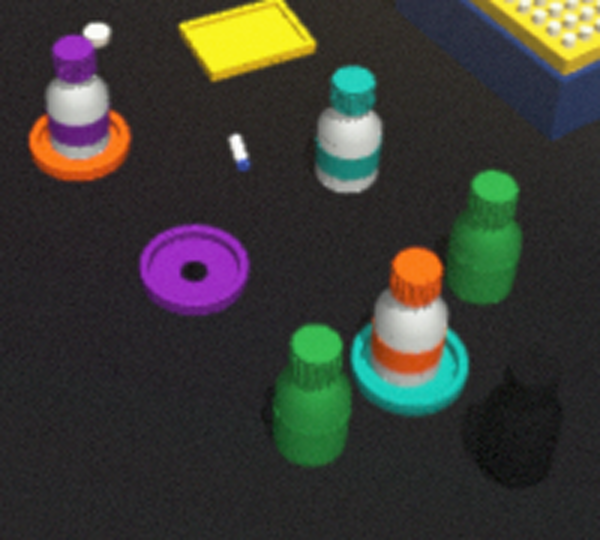

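View pics/wrist0.png

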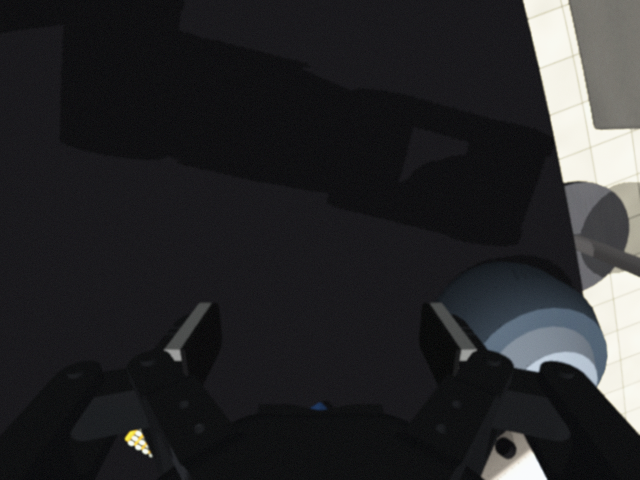

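Sizes and the side-view cross-check agree: rack 49×79 mm, tray 112×83 mm, cap tops within 2 px. I'll grip the caps from above, in the order purple, orange, teal, rack.

{"name": "step_arm", "arguments": {
  "xyz": [
    [18,-44,0],
    [36,-88,0],
    [54,-132,0],
    [72,-176,0],
    [90,-220,0],
    [108,-264,0],
    [126,-308,0],
    [144,-352,0],
    [162,-396,0],
    [180,-440,0]
  ],
  "spin": [0,0,0,0,0,0,0,0,0,0],
  "fingers": [100,100,100,100,100,100,100,100,100,100]
}}

```text
time_s: 1.15
eef_pos: [0.3939, 0.092, 0.2424]
eef_rot: [0.586, -0.396, 0.585, 0.396]
wrist_force: [0.8, 1.6, 1.0]
opening: 1.002
```

{"name": "step_arm", "arguments": {
  "xyz": [
    [15,-35,0],
    [30,-70,0],
    [47,-108,0],
    [47,-108,0],
    [47,-108,0],
    [47,-108,0]
  ],
  "spin": [0,0,0,0,0,0],
  "fingers": [100,100,100,100,100,100]
}}

```text
time_s: 1.75
eef_pos: [0.4401, -0.0134, 0.2419]
eef_rot: [0.585, -0.396, 0.586, 0.397]
wrist_force: [1.0, 0.1, -0.3]
opening: 0.998
```

```bash
python3 - <<'E'
from h import *
o=ctrl.get_obs();im=snap('wrist','w1')[:,:,::-1]
h=cv2.cvtColor(np.ascontiguousarray(im),cv2.COLOR_BGR2HSV);m=cv2.inRange(h,(130,80,60),(160,255,255))
c,_=cv2.findContours(m,0,1)
for k in c:
    if cv2.contourArea(k)>200:
        (x,y),(a,b),t=cv2.fitEllipse(k);print(x,y,a,b,plane('wrist',[(x,y)],.116,o))
print(o['eef_pos'])
E
```

```text
159.085693359375 266.5557556152344 77.11492919921875 85.23413848876953 [[ 0.41282418 -0.14254945  0.116     ]]
319.94439697265625 239.50184631347656 45.58118438720703 50.12980270385742 [[ 0.44016619 -0.01266533  0.116     ]]
[ 0.44013078 -0.01342681  0.24193246]
```

View pics/w1.png

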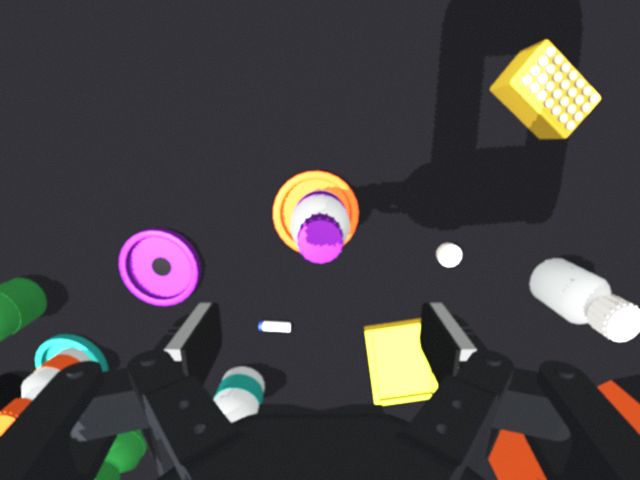

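The wrist view puts the purple cap at (320,240), which is 440, −13 mm. That is under the TCP and agrees with the top view. Descending and gripping.

{"name": "step_arm", "arguments": {
  "xyz": [
    [0,0,-30],
    [0,0,-60],
    [0,0,-90],
    [0,0,-115],
    [0,0,-135],
    [0,0,-148],
    [0,0,-148],
    [0,0,-148]
  ],
  "spin": [0,0,0,0,0,0,0,0],
  "fingers": [100,100,100,100,100,100,100,100]
}}

```text
time_s: 2.6
eef_pos: [0.4406, -0.0133, 0.0946]
eef_rot: [0.585, -0.397, 0.585, 0.397]
wrist_force: [-0.2, -0.2, 0.5]
opening: 1.002
```

{"name": "step_arm", "arguments": {
  "xyz": [
    [0,0,0],
    [0,0,0],
    [0,0,0],
    [0,0,0],
    [0,0,0],
    [0,0,0],
    [0,0,0],
    [0,0,0]
  ],
  "spin": [0,0,0,0,0,0,0,0],
  "fingers": [60,40,30,30,30,30,30,30]
}}

```text
time_s: 3.4
eef_pos: [0.4412, -0.0143, 0.0951]
eef_rot: [0.586, -0.397, 0.585, 0.396]
wrist_force: [-2.1, 0.8, 5.4]
opening: 0.404
```

{"name": "step_arm", "arguments": {
  "xyz": [
    [0,0,0],
    [0,0,0],
    [0,0,10],
    [0,0,25],
    [0,0,40],
    [0,0,40]
  ],
  "spin": [0,0,0,0,0,0],
  "fingers": [10,10,10,10,10,10]
}}

```text
time_s: 4.0
eef_pos: [0.4421, -0.0146, 0.1364]
eef_rot: [0.586, -0.397, 0.585, 0.395]
wrist_force: [0.3, 0.1, -1.5]
opening: 0.404
```

```bash
python3 - <<'E'
from h import *
a=snap('side','s1')[150:330,200:440];b=snap('wrist','w2')
cv2.imwrite('pics/j1.png',np.hstack([cv2.resize(a,(480,360)),cv2.resize(b,(320,240))[:0].reshape(0,0,3) if 0 else cv2.resize(b,(320,360))])[:,:,::-1])
E
```

```text
(no output)
```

View pics/j1.png

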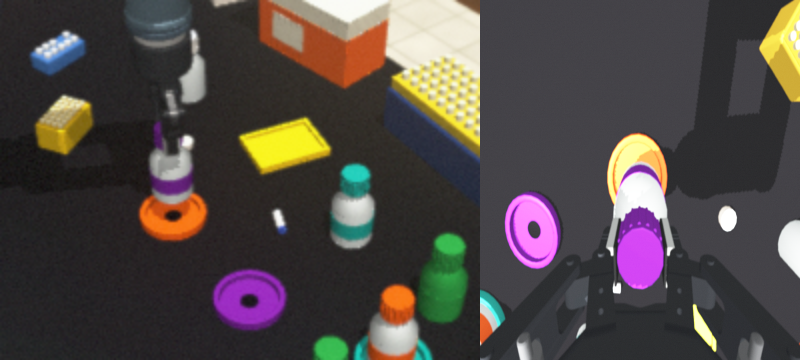

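The bottle is lifted upright. The side view now shows the orange holder empty with its black dot. Moving to the purple holder.

{"name": "step_arm", "arguments": {
  "xyz": [
    [-1,-20,5],
    [-3,-45,5],
    [-5,-75,5],
    [-7,-105,5],
    [-9,-135,5],
    [-11,-165,5],
    [-12,-185,5],
    [-13,-194,5],
    [-13,-194,5],
    [-13,-194,5]
  ],
  "spin": [0,0,0,0,0,0,0,0,0,0],
  "fingers": [10,10,10,10,10,10,10,10,10,10]
}}

```text
time_s: 5.1
eef_pos: [0.4273, -0.2071, 0.1386]
eef_rot: [0.586, -0.396, 0.586, 0.397]
wrist_force: [-0.8, -0.1, -2.2]
opening: 0.405
```

```bash
python3 - <<'E'
from h import *
o=ctrl.get_obs();print(o['eef_pos'],o['wrist_force']);a=snap('side','s2')[200:340,240:420];b=snap('wrist','w3')
cv2.imwrite('pics/j2.png',np.hstack([cv2.resize(a,(460,360)),cv2.resize(b,(320,360))])[:,:,::-1])
E
```

```text
[ 0.42725073 -0.20712659  0.13860759] [-0.80254543 -0.07639063 -2.18941713]
```

View pics/j2.png

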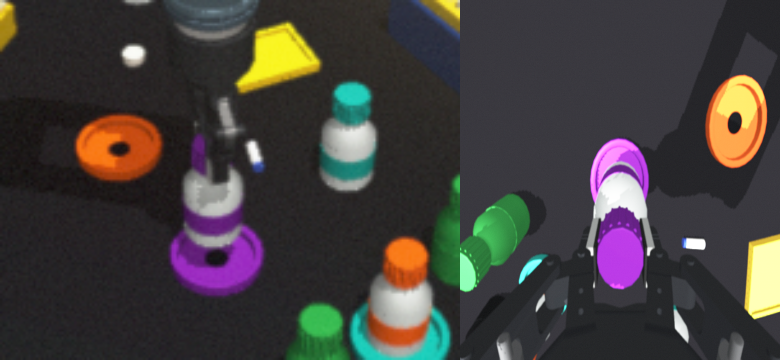

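{"name": "step_arm", "arguments": {
  "xyz": [
    [2,-1,-12],
    [2,-1,-22],
    [2,-1,-30],
    [2,-1,-36],
    [2,-1,-40],
    [2,-1,-42],
    [2,-1,-43],
    [2,-1,-43],
    [2,-1,-43]
  ],
  "spin": [0,0,0,0,0,0,0,0,0],
  "fingers": [10,10,10,10,10,10,10,10,10]
}}

```text
time_s: 6.1
eef_pos: [0.4299, -0.2094, 0.0966]
eef_rot: [0.586, -0.397, 0.586, 0.396]
wrist_force: [0.8, 0.8, -2.4]
opening: 0.41
```

{"name": "step_arm", "arguments": {
  "xyz": [
    [0,0,-1],
    [0,0,-2],
    [0,0,-2],
    [0,0,-2]
  ],
  "spin": [0,0,0,0],
  "fingers": [10,10,10,10]
}}

```text
time_s: 6.5
eef_pos: [0.4302, -0.2095, 0.0951]
eef_rot: [0.586, -0.397, 0.585, 0.396]
wrist_force: [-1.9, 1.2, 6.0]
opening: 0.401
```

Contact felt: the force went from −2.4 to +6 N. Releasing.

{"name": "step_arm", "arguments": {
  "xyz": [
    [0,0,0],
    [0,0,0],
    [0,0,0],
    [0,0,0],
    [0,0,0],
    [0,0,0],
    [0,0,5],
    [0,0,20],
    [0,0,50],
    [0,0,80]
  ],
  "spin": [0,0,0,0,0,0,0,0,0,0],
  "fingers": [45,55,70,85,100,100,100,100,100,100]
}}

```text
time_s: 7.5
eef_pos: [0.4293, -0.2088, 0.1751]
eef_rot: [0.585, -0.396, 0.586, 0.397]
wrist_force: [0.6, -0.1, -0.1]
opening: 1.006
```

{"name": "step_arm", "arguments": {
  "xyz": [
    [0,0,30],
    [0,0,65],
    [10,-30,65],
    [25,-70,65],
    [40,-105,65],
    [55,-140,65],
    [70,-170,65],
    [76,-176,65],
    [76,-176,65],
    [76,-176,65]
  ],
  "spin": [0,0,0,0,0,0,0,0,0,0],
  "fingers": [100,100,100,100,100,100,100,100,100,100]
}}

```text
time_s: 8.5
eef_pos: [0.5054, -0.3841, 0.2391]
eef_rot: [0.585, -0.396, 0.585, 0.397]
wrist_force: [0.9, 0.2, 0.3]
opening: 1.007
```

```bash
python3 - <<'E'
from h import *
o=ctrl.get_obs();im=snap('wrist','w4')[:,:,::-1]
h=cv2.cvtColor(np.ascontiguousarray(im),cv2.COLOR_BGR2HSV);m=cv2.inRange(h,(5,150,100),(22,255,255))
c,_=cv2.findContours(m,0,1)
for k in c:
    if cv2.contourArea(k)>200:
        (x,y),(a,b),t=cv2.fitEllipse(k);print(x,y,a,b,plane('wrist',[(x,y)],.116,o))
print(o['eef_pos']); snap('top','t1')
E
```

```text
321.5589294433594 231.9981231689453 29.3201961517334 40.825828552246094 [[ 0.49959761 -0.3795574   0.116     ]]
615.0443115234375 33.40745544433594 54.20690155029297 79.66920471191406 [[ 0.44187676 -0.13503575  0.116     ]]
[ 0.505378   -0.38405753  0.23906891]
```

View pics/w4.png

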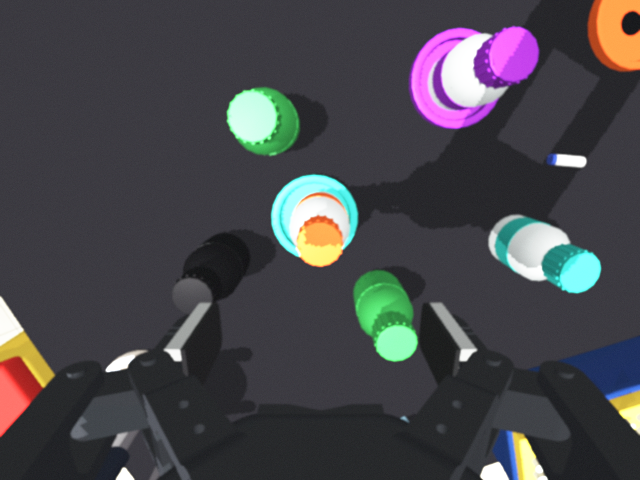

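View pics/t1.png

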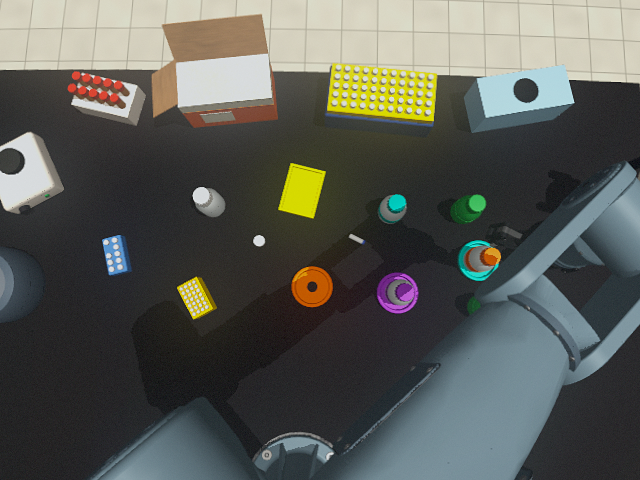

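In the wrist view the orange cap at (320,243) is centred under the jaws, and the nearest greens (395,342) and (253,118) clear the fingers. The purple bottle stands in the purple cup. Descending on orange.

{"name": "step_arm", "arguments": {
  "xyz": [
    [0,0,-30],
    [0,0,-60],
    [0,0,-90],
    [0,0,-115],
    [0,0,-135],
    [0,0,-145],
    [0,0,-145],
    [0,0,-145]
  ],
  "spin": [0,0,0,0,0,0,0,0],
  "fingers": [100,100,100,100,100,100,100,100]
}}

```text
time_s: 9.4
eef_pos: [0.5061, -0.3853, 0.0955]
eef_rot: [0.586, -0.397, 0.585, 0.396]
wrist_force: [-0.4, -0.9, 1.0]
opening: 0.999
```

{"name": "step_arm", "arguments": {
  "xyz": [
    [0,0,0],
    [0,0,0],
    [0,0,0],
    [0,0,0],
    [0,0,0],
    [0,0,0],
    [0,0,0],
    [0,0,0]
  ],
  "spin": [0,0,0,0,0,0,0,0],
  "fingers": [60,40,30,10,10,10,10,10]
}}

```text
time_s: 10.2
eef_pos: [0.5062, -0.3855, 0.0952]
eef_rot: [0.586, -0.397, 0.585, 0.396]
wrist_force: [0.3, 1.5, 5.5]
opening: 0.408
```

{"name": "step_arm", "arguments": {
  "xyz": [
    [0,0,5],
    [0,0,20],
    [0,0,45],
    [0,0,75],
    [0,0,105],
    [0,0,130],
    [0,0,145],
    [0,0,145]
  ],
  "spin": [0,0,0,0,0,0,0,0],
  "fingers": [10,10,10,10,10,10,10,10]
}}

```text
time_s: 11.0
eef_pos: [0.5066, -0.3861, 0.2424]
eef_rot: [0.586, -0.398, 0.585, 0.395]
wrist_force: [-0.2, -0.3, -1.6]
opening: 0.403
```

```bash
python3 - <<'E'
from h import *
o=ctrl.get_obs();print(o['eef_pos'],o['wrist_force']);a=snap('side','s3')[200:380,260:480];b=snap('wrist','w5')
cv2.imwrite('pics/j3.png',np.hstack([cv2.resize(a,(440,360)),cv2.resize(b,(320,360))])[:,:,::-1])
E
```

```text
[ 0.50656099 -0.38614509  0.24240428] [-0.17748722 -0.29817056 -1.62314993]
```

View pics/j3.png

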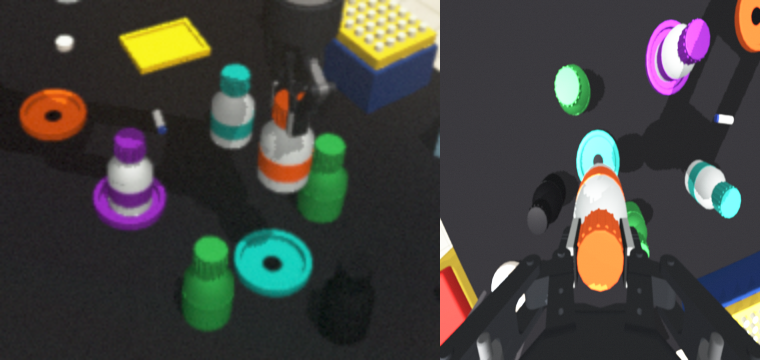

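The orange bottle is held upright and the teal cup is empty. Carrying it high to the orange holder, 437, −19.

{"name": "step_arm", "arguments": {
  "xyz": [
    [-5,25,0],
    [-12,65,0],
    [-20,105,0],
    [-28,145,0],
    [-36,185,0],
    [-43,225,0],
    [-50,265,0],
    [-58,305,0],
    [-64,340,0],
    [-69,366,0]
  ],
  "spin": [0,0,0,0,0,0,0,0,0,0],
  "fingers": [10,10,10,10,10,10,10,10,10,10]
}}

```text
time_s: 12.1
eef_pos: [0.4349, -0.0168, 0.2373]
eef_rot: [0.585, -0.395, 0.586, 0.398]
wrist_force: [0.8, 0.0, -1.9]
opening: 0.404
```

{"name": "step_arm", "arguments": {
  "xyz": [
    [0,0,0],
    [0,0,-20],
    [0,0,-45],
    [0,0,-75],
    [0,0,-100],
    [0,0,-115],
    [0,0,-115],
    [0,0,-115]
  ],
  "spin": [0,0,0,0,0,0,0,0],
  "fingers": [10,10,10,10,10,10,10,10]
}}

```text
time_s: 12.9
eef_pos: [0.4362, -0.0195, 0.1237]
eef_rot: [0.585, -0.396, 0.586, 0.397]
wrist_force: [1.0, -0.5, -1.6]
opening: 0.406
```

```bash
python3 - <<'E'
from h import *
o=ctrl.get_obs();print(o['eef_pos'],o['wrist_force']);a=snap('side','s4')[190:300,220:360];b=snap('wrist','w6')
cv2.imwrite('pics/j4.png',np.hstack([cv2.resize(a,(460,360)),cv2.resize(b,(320,360))])[:,:,::-1])
t=cv2.imread('pics/t1.png');g=cv2.cvtColor(t,6)[275:300,300:325];m=(g<70).astype('uint8');M=cv2.moments(m,True);u=(300+M['m10']/M['m00'],275+M['m01']/M['m00']);print(M['m00'],u,plane('top',[u],.004))
E
```

```text
[ 0.43622597 -0.01950815  0.12370484] [ 0.97551709 -0.49957021 -1.63073082]
81.0 (311.74074074074076, 286.3703703703704) [[ 0.43732023 -0.01794184  0.004     ]]
```

View pics/j4.png

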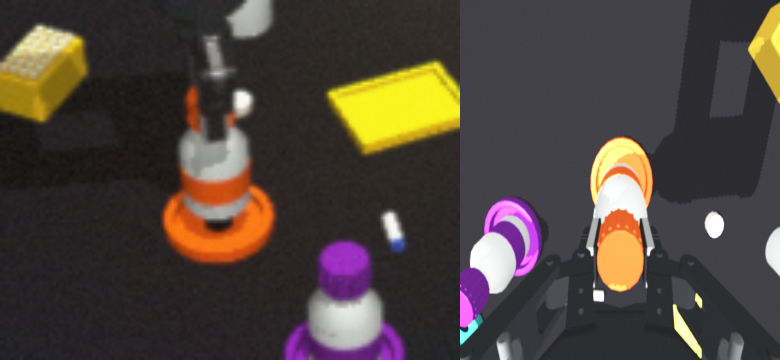

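{"name": "step_arm", "arguments": {
  "xyz": [
    [1,1,-10],
    [1,1,-17],
    [1,1,-22],
    [1,1,-25],
    [1,1,-27],
    [1,1,-28],
    [1,1,-29],
    [1,1,-29],
    [1,1,-29]
  ],
  "spin": [0,0,0,0,0,0,0,0,0],
  "fingers": [10,10,10,10,10,10,10,10,10]
}}

```text
time_s: 13.9
eef_pos: [0.4378, -0.0182, 0.0954]
eef_rot: [0.586, -0.396, 0.586, 0.396]
wrist_force: [-1.7, -0.4, -1.4]
opening: 0.406
```

{"name": "step_arm", "arguments": {
  "xyz": [
    [0,0,-1],
    [0,0,-1],
    [0,0,-1],
    [0,0,-1]
  ],
  "spin": [0,0,0,0],
  "fingers": [10,10,10,10]
}}

```text
time_s: 14.3
eef_pos: [0.4383, -0.0183, 0.0952]
eef_rot: [0.586, -0.397, 0.585, 0.396]
wrist_force: [-1.7, 0.6, 4.4]
opening: 0.408
```

Contact felt (−1.4 to +4.4 N). Releasing and going over to the teal bottle.

{"name": "step_arm", "arguments": {
  "xyz": [
    [0,0,0],
    [0,0,0],
    [0,0,0],
    [0,0,0],
    [0,0,0],
    [0,0,0],
    [0,0,5],
    [0,0,20],
    [0,0,50],
    [0,0,85]
  ],
  "spin": [0,0,0,0,0,0,0,0,0,0],
  "fingers": [45,55,70,85,100,100,100,100,100,100]
}}

```text
time_s: 15.3
eef_pos: [0.4367, -0.0179, 0.1796]
eef_rot: [0.585, -0.396, 0.586, 0.397]
wrist_force: [0.4, 0.0, 0.2]
opening: 1.001
```

{"name": "step_arm", "arguments": {
  "xyz": [
    [0,0,30],
    [5,-5,60],
    [30,-30,60],
    [60,-60,60],
    [90,-90,60],
    [120,-120,60],
    [150,-150,60],
    [174,-173,60],
    [174,-173,60],
    [174,-173,60]
  ],
  "spin": [0,0,0,0,0,0,0,0,0,0],
  "fingers": [100,100,100,100,100,100,100,100,100,100]
}}

```text
time_s: 16.3
eef_pos: [0.6114, -0.1912, 0.2387]
eef_rot: [0.586, -0.396, 0.586, 0.397]
wrist_force: [-0.0, 0.2, 0.2]
opening: 0.997
```

```bash
python3 - <<'E'
from h import *
o=ctrl.get_obs();im=snap('wrist','w7')[:,:,::-1]
h=cv2.cvtColor(np.ascontiguousarray(im),cv2.COLOR_BGR2HSV);m=cv2.inRange(h,(80,100,90),(98,255,255))
c,_=cv2.findContours(m,0,1)
for k in c:
    if cv2.contourArea(k)>200:
        (x,y),(a,b),t=cv2.fitEllipse(k);print(x,y,a,b,plane('wrist',[(x,y)],.112,o))
print(o['eef_pos'])
E
```

```text
321.1049499511719 239.86961364746094 45.9670295715332 49.3095588684082 [[ 0.61216217 -0.18978054  0.112     ]]
111.8731460571289 193.2863006591797 80.84422302246094 91.47603607177734 [[ 0.51728512 -0.32596335  0.112     ]]
[ 0.61137243 -0.1912474   0.23868161]
```

View pics/w7.png

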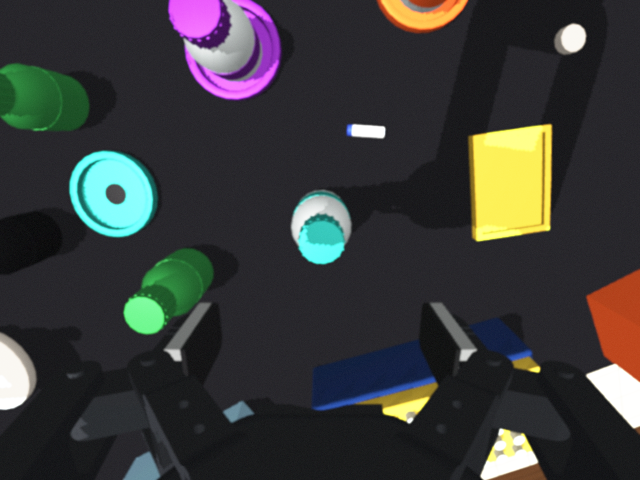

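The teal cap at (321,240), 612, −190 mm, is under the tool. The teal cup at (115,193) is empty.

{"name": "step_arm", "arguments": {
  "xyz": [
    [0,1,-30],
    [0,1,-60],
    [0,1,-90],
    [0,1,-115],
    [0,1,-135],
    [0,1,-148],
    [0,1,-148],
    [0,1,-148]
  ],
  "spin": [0,0,0,0,0,0,0,0],
  "fingers": [100,100,100,100,100,100,100,100]
}}

```text
time_s: 17.15
eef_pos: [0.6119, -0.1899, 0.0923]
eef_rot: [0.586, -0.397, 0.585, 0.396]
wrist_force: [0.9, -1.1, -0.0]
opening: 1.001
```

{"name": "step_arm", "arguments": {
  "xyz": [
    [0,0,0],
    [0,0,0],
    [0,0,0],
    [0,0,0],
    [0,0,0],
    [0,0,0],
    [0,0,0],
    [0,0,0]
  ],
  "spin": [0,0,0,0,0,0,0,0],
  "fingers": [60,40,30,10,10,10,10,10]
}}

```text
time_s: 17.95
eef_pos: [0.6124, -0.1906, 0.0922]
eef_rot: [0.586, -0.397, 0.585, 0.396]
wrist_force: [-0.6, -0.1, 6.4]
opening: 0.405
```

{"name": "step_arm", "arguments": {
  "xyz": [
    [0,0,5],
    [0,0,20],
    [0,0,45],
    [0,0,75],
    [0,0,105],
    [0,0,135],
    [0,0,153],
    [0,0,153]
  ],
  "spin": [0,0,0,0,0,0,0,0],
  "fingers": [10,10,10,10,10,10,10,10]
}}

```text
time_s: 18.75
eef_pos: [0.6133, -0.1908, 0.2488]
eef_rot: [0.587, -0.399, 0.584, 0.394]
wrist_force: [0.5, -1.2, -0.7]
opening: 0.403
```

```bash
python3 - <<'E'
from h import *
o=ctrl.get_obs();print(o['eef_pos'],o['wrist_force']);a=snap('side','s5')[190:370,260:480];b=snap('wrist','w8')
cv2.imwrite('pics/j5.png',np.hstack([cv2.resize(a,(440,360)),cv2.resize(b,(320,360))])[:,:,::-1])
E
```

```text
[ 0.61325259 -0.19083721  0.24882484] [ 0.49089037 -1.22592937 -0.66111289]
```

View pics/j5.png

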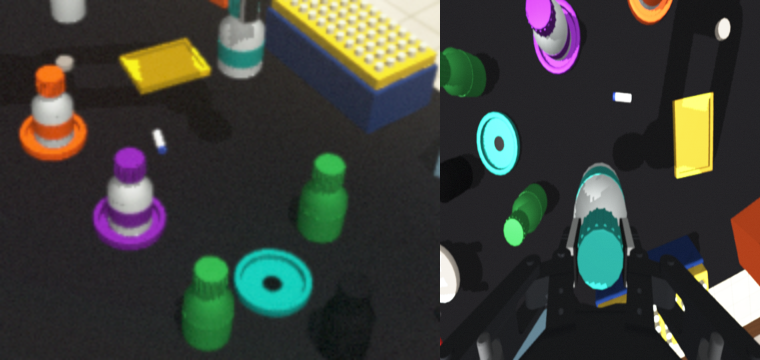

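```bash
python3 - <<'E'
from h import *
o=dict(eef_pos=[.61137,-.19125,.23868],eef_rot=[.586,-.396,.586,.397])
print(plane('wrist',[(111.87,193.29)],.014,o))
g=cv2.cvtColor(cv2.imread('pics/w7.png'),6)[178:210,100:132];m=(g<90).astype('uint8');M=cv2.moments(m,True);u=(100+M['m10']/M['m00'],178+M['m01']/M['m00']);print(M['m00'],u,plane('wrist',[u],.004,o))
E
```

```text
[[ 0.5067886  -0.38753397  0.014     ]]
249.0 (115.05622489959839, 193.70281124497993) [[ 0.50748911 -0.3906865   0.004     ]]
```

{"name": "step_arm", "arguments": {
  "xyz": [
    [-7,-15,0],
    [-20,-40,0],
    [-36,-70,0],
    [-52,-100,0],
    [-68,-130,0],
    [-84,-160,0],
    [-98,-185,0],
    [-107,-199,0],
    [-107,-199,0],
    [-107,-199,0]
  ],
  "spin": [0,0,0,0,0,0,0,0,0,0],
  "fingers": [10,10,10,10,10,10,10,10,10,10]
}}

```text
time_s: 19.85
eef_pos: [0.5044, -0.3887, 0.2434]
eef_rot: [0.586, -0.395, 0.586, 0.397]
wrist_force: [-0.6, 0.0, -1.7]
opening: 0.401
```

{"name": "step_arm", "arguments": {
  "xyz": [
    [0,0,-20],
    [0,0,-45],
    [0,0,-75],
    [0,0,-100],
    [0,0,-120],
    [0,0,-125],
    [0,0,-125]
  ],
  "spin": [0,0,0,0,0,0,0],
  "fingers": [10,10,10,10,10,10,10]
}}

```text
time_s: 20.55
eef_pos: [0.505, -0.3876, 0.1185]
eef_rot: [0.585, -0.396, 0.585, 0.398]
wrist_force: [0.1, -1.0, -0.3]
opening: 0.405
```

```bash
python3 - <<'E'
from h import *
o=ctrl.get_obs();print(o['eef_pos'],o['wrist_force']);a=snap('side','s6')[260:380,320:480];b=snap('wrist','w9')
cv2.imwrite('pics/j6.png',np.hstack([cv2.resize(a,(480,360)),cv2.resize(b,(320,360))])[:,:,::-1])
E
```

```text
[ 0.50495745 -0.3876169   0.11845754] [ 0.06264838 -1.01233372 -0.32367173]
```

View pics/j6.png

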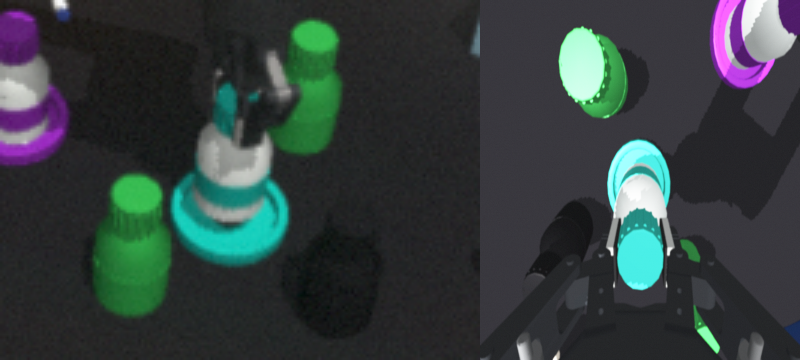

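{"name": "step_arm", "arguments": {
  "xyz": [
    [1,-1,-8],
    [1,-2,-14],
    [1,-2,-18],
    [1,-2,-20],
    [1,-2,-22],
    [1,-2,-23],
    [1,-2,-23],
    [1,-2,-23]
  ],
  "spin": [0,0,0,0,0,0,0,0],
  "fingers": [10,10,10,10,10,10,10,10]
}}

```text
time_s: 21.45
eef_pos: [0.5058, -0.3912, 0.0964]
eef_rot: [0.586, -0.396, 0.586, 0.396]
wrist_force: [-0.4, 0.3, -1.3]
opening: 0.404
```

{"name": "step_arm", "arguments": {
  "xyz": [
    [0,0,-1],
    [0,0,-1],
    [0,0,-1],
    [0,0,-1]
  ],
  "spin": [0,0,0,0],
  "fingers": [10,10,10,10]
}}

```text
time_s: 21.85
eef_pos: [0.506, -0.3914, 0.0963]
eef_rot: [0.586, -0.397, 0.586, 0.396]
wrist_force: [-1.0, 1.5, 4.9]
opening: 0.401
```

Contact. Releasing, then over to the rack with a +0.896 rad spin.

{"name": "step_arm", "arguments": {
  "xyz": [
    [0,0,0],
    [0,0,0],
    [0,0,0],
    [0,0,0],
    [0,0,0],
    [0,0,0],
    [0,0,5],
    [0,0,30],
    [0,0,70],
    [0,0,110]
  ],
  "spin": [0,0,0,0,0,0,0,0,0,0],
  "fingers": [45,55,70,85,100,100,100,100,100,100]
}}

```text
time_s: 22.85
eef_pos: [0.5053, -0.3908, 0.2062]
eef_rot: [0.586, -0.396, 0.586, 0.397]
wrist_force: [0.0, -0.3, -0.6]
opening: 1.003
```

{"name": "step_arm", "arguments": {
  "xyz": [
    [0,5,35],
    [-7,45,35],
    [-14,90,35],
    [-22,135,35],
    [-29,180,35],
    [-36,225,35],
    [-43,270,35],
    [-51,315,35],
    [-58,360,35],
    [-65,400,35]
  ],
  "spin": [0,0.05,0.15,0.25,0.35,0.45,0.55,0.65,0.75,0.85],
  "fingers": [100,100,100,100,100,100,100,100,100,100]
}}

```text
time_s: 23.85
eef_pos: [0.4401, 0.0107, 0.2409]
eef_rot: [-0.369, 0.604, -0.369, -0.603]
wrist_force: [1.0, 0.1, -0.8]
opening: 0.995
```

{"name": "step_arm", "arguments": {
  "xyz": [
    [-6,35,0],
    [-13,80,0],
    [-20,125,0],
    [-27,170,0],
    [-33,205,0],
    [-36,225,0],
    [-36,225,0],
    [-36,225,0]
  ],
  "spin": [0.046,0.046,0.046,0.046,0.046,0.046,0.046,0.046],
  "fingers": [100,100,100,100,100,100,100,100]
}}

```text
time_s: 24.65
eef_pos: [0.4046, 0.2338, 0.2405]
eef_rot: [-0.356, 0.611, -0.356, -0.611]
wrist_force: [1.1, 0.0, 0.2]
opening: 0.998
```

```bash
python3 - <<'E'
from h import *
from scipy.spatial.transform import Rotation
o=ctrl.get_obs();print(o['eef_pos'],o['q']);w,x,y,z=o['eef_rot'];J=Rotation.from_quat([x,y,z,w]).as_matrix()[:,2];print('jaw',np.arctan2(J[1],J[0]))
snap('wrist','w10');snap('top','t2')
E
```

```text
[0.4046188  0.23378561 0.24051954] [ 2.69449089e-01 -6.52375987e-02  1.86957881e+00 -5.32902569e-04
  1.33700939e+00 -1.81786460e+00]
jaw 2.0874370474806563
```

View pics/w10.png

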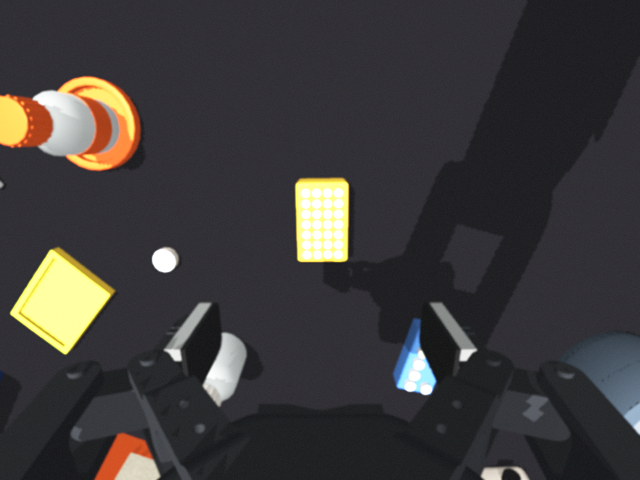

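View pics/t2.png

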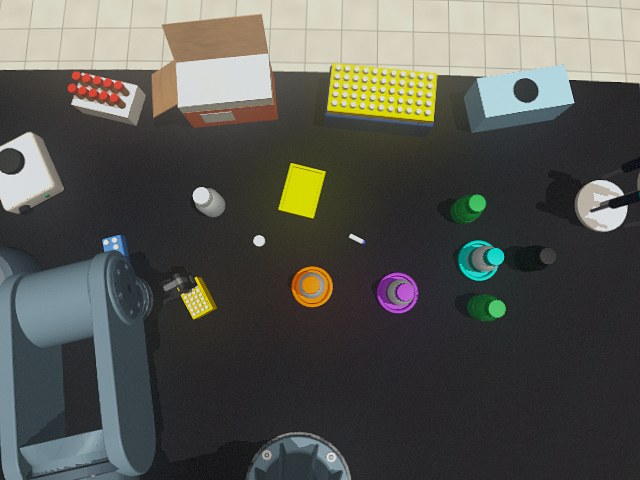

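All three bottles are in their own cups, and the rack is square to the jaws at (322,223). Checking the centre before going down.

```bash
python3 - <<'E'
from h import *
o=ctrl.get_obs();im=cv2.imread('pics/w10.png');h=cv2.cvtColor(im,cv2.COLOR_BGR2HSV)[150:290,260:380]
m=cv2.inRange(h,(15,60,120),(40,255,255));c,_=cv2.findContours(m,0,1);k=max(c,key=cv2.contourArea)
print(cv2.boundingRect(k))
p=plane('wrist',[(298,187),(349,187),(348,262),(297,262)],.044,o);print(p,p.mean(0),np.linalg.norm(p-np.roll(p,1,0),axis=1))
d=p[2]-p[1];print(np.arctan2(d[1],d[0])%np.pi)
E
```

```text
(35, 28, 54, 84)
[[0.38731419 0.19844154 0.044     ]
 [0.3633056  0.24086084 0.044     ]
 [0.42892234 0.27884608 0.044     ]
 [0.45448344 0.23369126 0.044     ]] [0.40850639 0.23795993 0.044     ] [0.07585678 0.04874227 0.07581844 0.05188764]
0.5247569538031532
```

{"name": "step_arm", "arguments": {
  "xyz": [
    [2,2,-40],
    [2,2,-80],
    [2,2,-120],
    [2,2,-155],
    [2,2,-180],
    [2,2,-200],
    [2,2,-210],
    [2,2,-213],
    [2,2,-213],
    [2,2,-213]
  ],
  "spin": [0,0,0,0,0,0,0,0,0,0],
  "fingers": [100,100,100,100,100,100,100,100,100,100]
}}

```text
time_s: 25.75
eef_pos: [0.4078, 0.2359, 0.0284]
eef_rot: [-0.357, 0.611, -0.356, -0.61]
wrist_force: [-0.6, 0.2, 0.7]
opening: 1.003
```

{"name": "step_arm", "arguments": {
  "xyz": [
    [0,0,0],
    [0,0,0],
    [0,0,0],
    [0,0,0],
    [0,0,0],
    [0,0,0],
    [0,0,0],
    [0,0,0]
  ],
  "spin": [0,0,0,0,0,0,0,0],
  "fingers": [75,60,45,30,30,30,30,30]
}}

```text
time_s: 26.55
eef_pos: [0.4074, 0.2361, 0.0281]
eef_rot: [-0.356, 0.611, -0.356, -0.611]
wrist_force: [-1.3, -0.8, 5.4]
opening: 0.573
```

{"name": "step_arm", "arguments": {
  "xyz": [
    [0,0,5],
    [0,0,15],
    [0,0,35],
    [0,0,60],
    [0,0,80],
    [0,0,80]
  ],
  "spin": [0,0,0,0,0,0],
  "fingers": [20,20,20,20,20,20]
}}

```text
time_s: 27.15
eef_pos: [0.4089, 0.2365, 0.1105]
eef_rot: [-0.358, 0.612, -0.354, -0.609]
wrist_force: [0.4, 0.4, -1.4]
opening: 0.571
```

```bash
python3 - <<'E'
from h import *
o=ctrl.get_obs();print(o['eef_pos'],o['wrist_force']);a=snap('side','s7')[120:270,180:380];b=snap('wrist','w11')
cv2.imwrite('pics/j7.png',np.hstack([cv2.resize(a,(480,360)),cv2.resize(b,(320,360))])[:,:,::-1])
E
```

```text
[0.40887555 0.23654885 0.11049312] [ 0.4369875   0.40425741 -1.36107714]
```

View pics/j7.png

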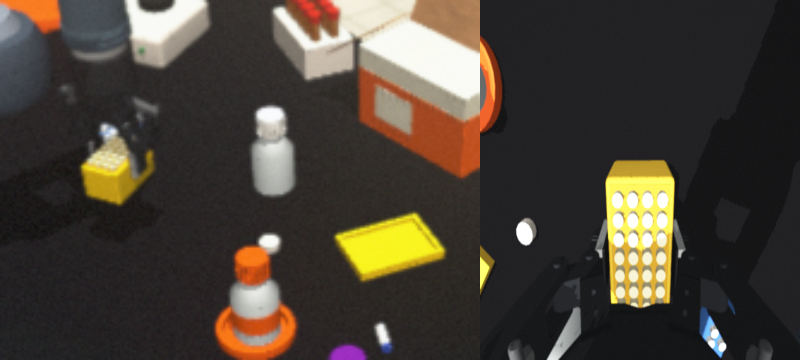

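{"name": "step_arm", "arguments": {
  "xyz": [
    [8,-8,5],
    [35,-32,5],
    [62,-57,5],
    [90,-82,5],
    [118,-108,5],
    [146,-134,5],
    [174,-160,5],
    [200,-184,5],
    [225,-206,5],
    [246,-225,5]
  ],
  "spin": [0,-0.08,-0.17,-0.26,-0.35,-0.44,-0.53,-0.62,-0.7,-0.735],
  "fingers": [20,20,20,20,20,20,20,20,20,20]
}}

```text
time_s: 28.25
eef_pos: [0.6533, 0.0084, 0.1106]
eef_rot: [0.552, -0.441, 0.553, 0.442]
wrist_force: [0.1, -0.2, -0.7]
opening: 0.576
```

{"name": "step_arm", "arguments": {
  "xyz": [
    [0,0,0],
    [0,0,0],
    [0,0,-15],
    [0,0,-30],
    [0,0,-45],
    [0,0,-45]
  ],
  "spin": [0,0,0,0,0,0],
  "fingers": [20,20,20,20,20,20]
}}

```text
time_s: 28.85
eef_pos: [0.6497, 0.0118, 0.0632]
eef_rot: [0.55, -0.441, 0.553, 0.444]
wrist_force: [0.1, -0.3, -1.4]
opening: 0.574
```

```bash
python3 - <<'E'
from h import *
from scipy.spatial.transform import Rotation
o=ctrl.get_obs();w,x,y,z=o['eef_rot'];J=Rotation.from_quat([x,y,z,w]).as_matrix()[:,2];print('jaw',np.arctan2(J[1],J[0]),'want',-.218+np.pi/2)
print(o['eef_pos'],o['wrist_force']);a=snap('side','s8')[150:270,270:430];b=snap('wrist','w12')
cv2.imwrite('pics/j8.png',np.hstack([cv2.resize(a,(400,300)),cv2.resize(b,(400,300))])[:,:,::-1])
snap('top','t3')
E
```

```text
jaw 1.3518037710913593 want 1.3527963267948966
[0.64968398 0.01179314 0.06319412] [ 0.14485704 -0.2783418  -1.43687999]
```

View pics/j8.png

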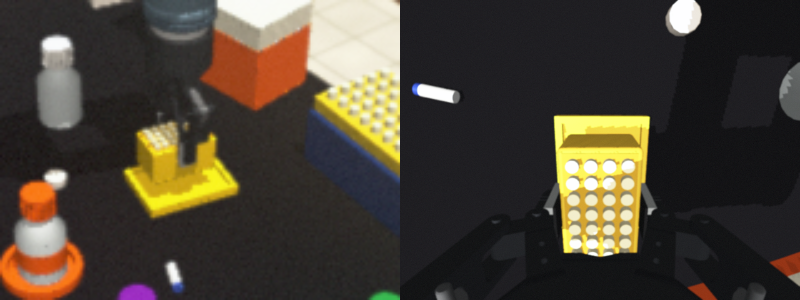

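{"name": "step_arm", "arguments": {
  "xyz": [
    [4,-1,-5],
    [5,-1,-12],
    [5,-1,-15],
    [5,-1,-15],
    [5,-1,-15]
  ],
  "spin": [0,0,0,0,0],
  "fingers": [20,20,20,20,20]
}}

```text
time_s: 29.5
eef_pos: [0.6576, 0.0099, 0.0521]
eef_rot: [0.552, -0.442, 0.552, 0.442]
wrist_force: [-0.3, 0.1, -1.8]
opening: 0.573
```

```bash
python3 - <<'E'
from h import *
o=ctrl.get_obs();print(o['eef_pos'],o['wrist_force'])
from scipy.spatial.transform import Rotation as R
b=snap('wrist','w13')
T=np.array([[718.8,39.3,12],[701.1,-41.6,12],[591.5,-17.3,12],[609.4,63.6,12]])/1e3
print('tray predicted px',proj('wrist',T,o).round(1))
t=-.218;c=np.array([.655,.011]);u=np.array([np.cos(t),np.sin(t)]);v=np.array([-u[1],u[0]])
zb=o['eef_pos'][2]-.0281
Q=[np.r_[o['eef_pos'][:2]+a*.04*u+d*.025*v,zb+.044] for a,d in((1,1),(1,-1),(-1,-1),(-1,1))]
print('rack pred px',proj('wrist',Q,o).round(1))
E
```

```text
[0.65756769 0.00986011 0.0521114 ] [-0.34922573  0.12349705 -1.75636045]
tray predicted px [[389.9 365.4]
 [249.9 365.8]
 [236.  172. ]
 [403.2 171.8]]
rack pred px [[377.1 419.9]
 [259.3 419.9]
 [246.4 238. ]
 [388.7 237.8]]
```

View pics/w13.png

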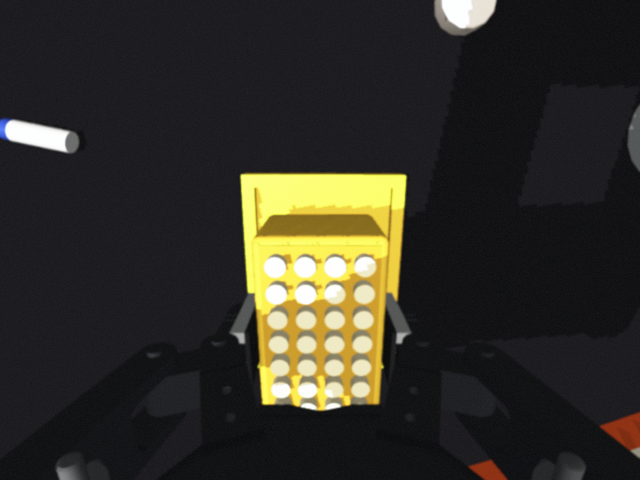

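Rack and tray edges match the prediction within about 4 px, so the tray is about 2 mm further toward +y. Lowering with that correction.

{"name": "step_arm", "arguments": {
  "xyz": [
    [-1,1,-4],
    [-2,1,-9],
    [-2,1,-13],
    [-2,1,-16],
    [-2,1,-18],
    [-2,1,-19],
    [-2,1,-19],
    [-2,1,-19]
  ],
  "spin": [0,0,0,0,0,0,0,0],
  "fingers": [20,20,20,20,20,20,20,20]
}}

```text
time_s: 30.35
eef_pos: [0.6558, 0.0109, 0.0342]
eef_rot: [0.552, -0.442, 0.552, 0.442]
wrist_force: [-3.6, 0.6, 5.5]
opening: 0.574
```

{"name": "step_arm", "arguments": {
  "xyz": [
    [0,0,-1],
    [0,0,-1],
    [0,0,-2],
    [0,0,-2]
  ],
  "spin": [0,0,0,0],
  "fingers": [20,20,20,20]
}}

```text
time_s: 30.75
eef_pos: [0.6559, 0.0108, 0.0342]
eef_rot: [0.552, -0.442, 0.552, 0.442]
wrist_force: [-11.4, 0.0, 18.9]
opening: 0.571
```

```bash
python3 - <<'E'
from h import *
a=snap('side','s9')[170:260,290:410]
cv2.imwrite('pics/j9.png',cv2.resize(a,(720,540),interpolation=2)[:,:,::-1])
E
```

```text
(no output)
```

View pics/j9.png

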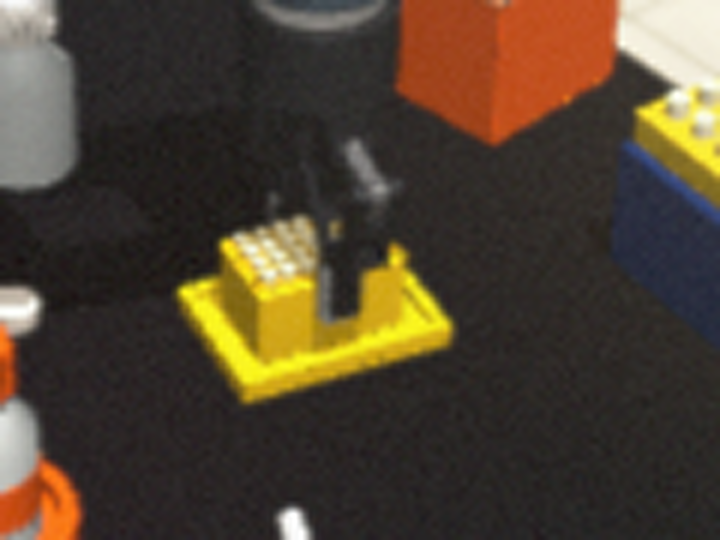

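The rack is inside the rims and in stiff contact (19 N). Relieving the press, then opening gently.

{"name": "step_arm", "arguments": {
  "xyz": [
    [0,0,2],
    [0,0,2],
    [0,0,2],
    [0,0,2],
    [0,0,2],
    [0,0,2],
    [0,0,2],
    [0,0,2]
  ],
  "spin": [0,0,0,0,0,0,0,0],
  "fingers": [20,20,57,60,65,70,75,75]
}}

```text
time_s: 31.6
eef_pos: [0.6556, 0.0108, 0.0331]
eef_rot: [0.552, -0.442, 0.552, 0.442]
wrist_force: [0.3, -0.9, -0.4]
opening: 0.752
```

{"name": "step_arm", "arguments": {
  "xyz": [
    [0,0,5],
    [0,0,20],
    [0,0,50],
    [0,0,90],
    [0,0,130],
    [0,0,170],
    [-20,0,200],
    [-60,0,200],
    [-100,30,200],
    [-120,60,200]
  ],
  "spin": [0,0,0,0,0,0,0,0,0,0],
  "fingers": [75,75,75,75,75,75,75,75,75,75]
}}

```text
time_s: 32.6
eef_pos: [0.5333, 0.071, 0.2348]
eef_rot: [0.552, -0.442, 0.552, 0.441]
wrist_force: [-0.9, 0.2, -0.4]
opening: 0.744
```

{"name": "step_arm", "arguments": {
  "xyz": [
    [-30,40,0],
    [-60,80,0],
    [-90,120,0],
    [-110,160,0],
    [-130,200,0],
    [-150,240,0],
    [-170,280,0],
    [-190,320,0],
    [-190,320,0]
  ],
  "spin": [0,0,0,0,0,0,0,0,0],
  "fingers": [75,75,75,75,75,75,75,75,75]
}}

```text
time_s: 33.5
eef_pos: [0.343, 0.3948, 0.235]
eef_rot: [0.551, -0.443, 0.55, 0.444]
wrist_force: [-0.2, -1.1, -0.0]
opening: 0.756
```

```bash
python3 - <<'E'
from h import *
snap('top','t4');snap('side','s10')
t=cv2.imread('pics/t4.png');s=cv2.imread('pics/s10.png')
cv2.imwrite('pics/e1.png',cv2.resize(t[155:325,180:520],None,fx=2.3,fy=2.3,interpolation=2))
cv2.imwrite('pics/e2.png',cv2.resize(s[160:380,250:470],None,fx=2.7,fy=2.7,interpolation=2))
E
```

```text
(no output)
```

View pics/e1.png

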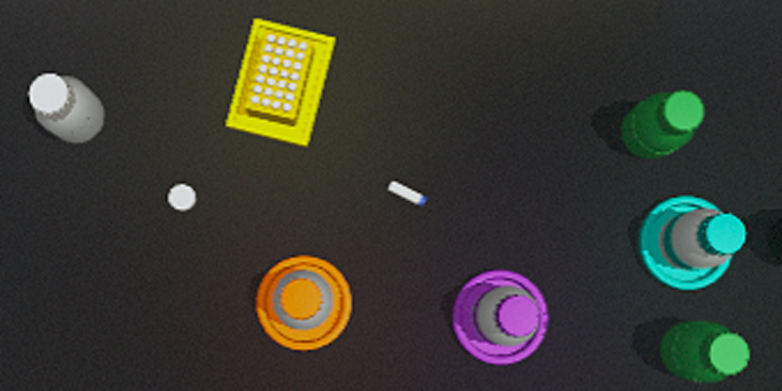

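View pics/e2.png

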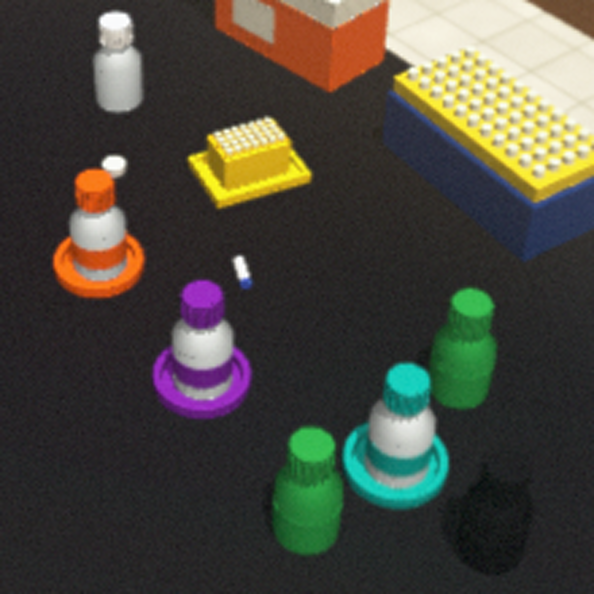

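```bash
python3 - <<'E'
from h import *
def c(x,y):return(180+x/2.3-.3,155+y/2.3-.3)
H=dict(orange=(437.3,-18.3),purple=(429,-208.5),teal=(506.5,-390.8),white=(617.3,214.2))
for n,p,z in(('orange',(302,299),.116),('purple',(518,315),.116),('teal',(725,233),.116),('white',(48,93),.112)):
    q=plane('top',[c(*p)],z)[0]*1000;print(n,q.round(1),np.linalg.norm(q[:2]-H[n]).round(1))
R=plane('top',[c(271,37),c(306,46),c(256,101),c(287,107)],.054);print('rack',R.mean(0)*1000,'tray 655,11')
d=R[0]-R[2];e=R[1]-R[3];print(np.arctan2(d[1],d[0]),np.arctan2(e[1],e[0]),'want -.218')
t=cv2.imread('pics/t4.png');s=cv2.imread('pics/s10.png')
cv2.imwrite('pics/e3.png',np.hstack([cv2.resize(t[155:225,270:340],(400,400),interpolation=2),cv2.resize(s[195:245,310:375],(400,400),interpolation=2)]))
E
```

```text
orange [439.1 -19.5 116. ] 2.2
purple [ 430.2 -208.4  116. ] 1.2
teal [ 506.8 -390.9  116. ] 0.3
white [617.7 215.2 112. ] 1.0
rack [654.45605747   9.6153909   54.        ] tray 655,11
-0.19270802092084274 -0.26690675479778564 want -.218
```

View pics/e3.png

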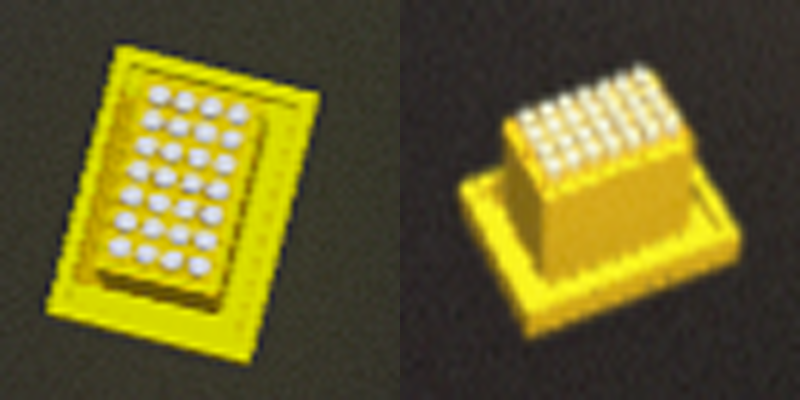

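In the close crop the rack lies flat inside all four rims, parallel to the tray and about 1.5 mm off centre. The bottles are within about 2 mm of their holder centres. Handing in.

```bash
python3 -c "
from bench import hand_in
print(hand_in())"
```

```text
the job is handed in; nothing more can be done
None
```

I put the purple bottle in the purple holder, then orange in orange and teal in teal, gripping each by its cap and lowering until I felt contact. I then turned the yellow tip rack and set it in the yellow tray, and handed the job in at about 34 s of the 115 s limit.

- **Bottles:** the last camera checks put them about 2.2 mm (orange), 1.2 mm (purple) and 0.3 mm (teal) from their holder centres, all looking upright.
- **White bottle:** it measured within 1 mm of its start, which is inside the measuring error.
- **Rack:** it is about 1.5 mm off the tray centre and looks flat. The two sides I measured disagree (−0.19 and −0.27 rad, tray −0.22), but both are well inside the 0.3 rad allowed.
- **Disagreement:** the rack met the tray about 2 mm higher than I had worked out, and I pressed it to 19 N before easing off and releasing. Afterwards it looked seated, but I did not measure its height. The arm ended clear of everything.

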